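Unclamp a spice jar and show its base to the code reader

TASK

The red-capped spice jar is still shut in the bench clamp where its cap was tightened. Wind the clamp's red-knobbed crank counterclockwise until the jaw is fully open, and only then lift the jar out and present the code on its underside to the slanted reader: hold the jar in the air, base facing the glass squarely, in line with the middle of the glass and about 8 cm off it. Do not touch the reader or disturb the other things, and finish while still holding the jar there, perfectly still.

Things in the scene. Friction and masses are not known exactly. Their poses are not given: they have to be found in the camera images.
- red_jar: spice jar with a red cap, 54 mm across, 125 mm tall, 0.07 to 0.16 kg; origin at the centre of its underside, z along the jar to the cap. The cap, a 50 mm cylinder, is the top 33 mm (92 to 125 mm above the origin) and is fixed to the jar. It starts upright between the clamp's jaws, its foot 12 mm above the table.
- clamp: grey bench clamp fixed to the table, base plate 110 x 250 x 12 mm, origin at the centre of its underside. Its long axis is its y axis: the jar's seat is 50 mm along +y, the crank's upright axis 75 mm along -y. The jaws rise to 67 mm above the table, the crank's knob to 123 mm.
- jar_seat (a point): point on top of the clamp's base plate where the centre of the jar's underside stands
- crank_axis (a point): point on the crank's upright axis, 105 mm above the table, level with the middle of the knob
- knob_grip (a point): middle of the crank's red knob: an upright pin 18 mm thick that turns freely on the end of the crank arm, 55 mm from the crank's axis, from 75 to 123 mm above the table (the arm under it is 74 mm high at most). It travels with the crank.
- crank (a joint): angle of the crank, rad: about 0 with the jaw shut on the jar, growing counterclockwise seen from above to the stop at 2.2 (fully open). At 0 the arm points 215 degrees counterclockwise from the clamp's x axis, at 2.2 it points 341 degrees, so it swings on the side away from the jar. The jaw draws back 10 mm per rad; friction of about 0.12 N m (some 2 N at the knob) holds it where it is left.
- reader_head: white slanted head (90 x 84 x 40 mm) of the code reader, on a fixed black foot 105 x 100 mm. Origin at the middle of its round glass, 100 mm above the table; z points straight out of the glass: 30 degrees from vertical, leaning roughly towards the robot.
- reader: the whole code reader, fixed to the table: black foot 105 x 100 mm, grey post and the white head; origin on the table right under the middle of the glass, its x axis pointing away from the side the glass faces
- focus (a point): point in the air 80 mm straight out from the middle of the glass (on reader_head's z axis); here the centre of the jar's underside has to be, with the jar's z axis along reader_head's z axis
- black_jar: black-capped spice jar, 61 mm across, 122 mm tall, bystander; origin under its centre
- lemon: lemon, 71 x 53 x 51 mm, bystander; origin under its centre
- garlic: garlic bulb, 56 mm, bystander; origin under its centre
- timer: wind-up timer with red top, 63 mm across, 50 mm tall, bystander; origin under its centre

How it is judged:
By the outcome, as a careful person would: the job done as asked, in the order asked, and still so for the second after the job is handed in, while the arm keeps its last pose, push and grip.
It also fails if it takes over 54 s, if anything falls off the work surface, if the arm or the gripper's body presses on something with over 40 N, if the wrist force passes 120 N, or if a joint passes its speed limit or range.

ROBOT

A 6-joint arm with a two-finger parallel gripper is mounted at the origin on the work surface; the furniture and walls round the work are solid. World frame = base frame: x ahead of the robot, y to its left, z up, the work surface at z = 0. Lengths are in m, angles in rad, forces in N, time in s.
With the tool pointing down it reaches from about 0.25 to 0.725 m from the base axis. Payload 4 kg.
Tool frame: the origin (TCP) lies midway between the tips of the shut fingers; the grasp point (between the pads) lies 19 mm behind it (bot.grasp_offset is the distance from the TCP to the grasp point, in m); z points along the fingers, y is the direction in which the jaws open and shut (so a half turn about z gives the same grasp; the last joint's range is limited). The gripper opens to 85 mm and grips with 20 to 120 N. Pads are 22 mm wide; open, the fingers measure 114 mm over their backs; the gripper's body (76 mm by 85 mm) begins 54 mm behind the grasp point. The pads swing forward as they close: fully open they stand 13 mm farther back than shut.
Start: joints at [-1.163, 0.241, 0.005, 1.335, 0, 1.571], TCP at [0.198, -0.459, 0.231] pointing down, gripper open.
Joint ranges: [-2.72, 2.72], [-1.05, 1.87], [-1.09, 1.28], [-1.99, 2.15], [-1.42, 1.44], [-3.14, 3.14]. Speed limits (rad/s): [2.79, 2.79, 3.14, 3.14, 3.14, 3.14].

INTERFACE

Orientations are given as a unit quaternion [x, y, z, w].
In Python, from workcell import sensors, optics, bot gives the robot as it stands.
- The arm moves only by the tool apply_moves, never from a script. Its argument "plan" is one flat list of numbers, 6 for each row, row after row: the shift along the tool's x, y, z in m, then the turn, a rotation vector about the tool's x, y, z in rad. In form: [tx, ty, tz, ax, ay, az, tx, ty, tz, ax, ay, az, ...]. A call has 1 to 12 rows; each row is the pose to reach, as a shift and turn from the pose commanded when the call began, along the tool's axes at that moment; what a row does not reach only later rows make up. A row lasts 1/12 s, in which the tool goes at most 41.7 mm and 7.16 degrees, less where a joint would pass 70% of its speed; a pose out of reach is approached as far as the arm can. A call with a gripper value outside its range is refused whole. "grip" is the finger opening in m, from 0 to 0.0854, set as the call begins (left out, the last holds). The fingers move at their own pace and stop on an object; the grip force is fixed at half the most. Time passes only in rows, so rows that repeat a pose let the fingers close. It gives the time, the measured TCP pose, the force and the opening at its end, in the units of the state.
- sensors.get_obs(): the state, without advancing time (a new reading comes with each control period).
- optics.camera(name): name is "side" or "top" or "wrist"; returns a dict with "pixels" (384x512x3 uint8, red, green, blue), "fx", "fy", "cx", "cy" (pixels), "pose" (4x4, takes a point from camera to world coordinates); the wrist camera has in their place "tool_from_camera" (4x4, takes a point from camera to tool coordinates, whose origin is the TCP and whose axes are the flange's). Camera axes: x right, y up, looking along -z (the intrinsics and any distortion apply to the point x, -y, -z); pixel columns grow to the right and rows downward; lengths in m; the calibration is good to about 2 mm. The wrist camera is an equidistant fisheye: a pixel r from the principal point sees the ray r / f radians off the axis. A picture is of the moment at which its call begins: read the wrist's pose just before it. There is no depth.
- bot.job_done(): hands the job in, once; it reports no verdict.
The state is a dict: "clock": time; "joint_pos": joint angles; "joint_vel": joint speeds; "tau": joint torques, N m; "eef_pos": TCP position; "tool_rot": TCP orientation; "ft_force": force on the tool from outside, world axes, zero at the start; "ft_torque": the same for the moment, N m; "grip_width": finger opening in m.
Only numpy, scipy, OpenCV 4.12 (cv2) and the standard library are available. Lean on these libraries where they do the work, as an engineer would, in place of code of your own. Each camera call takes 0.05 s, during which the arm holds its last target.

## Working session

There is one attempt and no reset: what is moved stays moved. The work goes in short steps, Python scripts to look and compute and a tool call to move; the robot and the scene stay as the last step left them, time stands still between calls to the robot, and variables do not carry over. Pictures are saved under pics/ and viewed, and the job is handed in when it is done.

Besides the shell and the picture viewer there is one more tool, called after ">>>" by a JSON object that holds its "name" and its "arguments", one argument or row to a line. apply_moves: Moves the arm, as the interface text tells. Its arguments: {"type":"object","properties":{"plan":{"type":"array","items":{"type":"number"}},"grip":{"type":"number"}},"required":["plan"]}

```bash
ls; mkdir -p pics; python3 - <<'E'
from workcell import sensors, optics, bot
import cv2, numpy as np
np.set_printoptions(precision=4,suppress=True)
print(sensors.get_obs())
for n in ["side","top","wrist"]:
    c=optics.camera(n); cv2.imwrite(f"pics/{n}0.png",c["pixels"][:,:,::-1])
    print(n,{k:v for k,v in c.items() if k!="pixels"})
print(bot.grasp_offset, [a for a in dir(bot) if a[0]!='_'])
E
```

```text
pics
{'clock': 0.0, 'joint_pos': array([-1.163 ,  0.2414,  0.0037,  1.3352, -0.    ,  1.5708]), 'joint_vel': array([ 0.0005, -0.0006,  0.0006,  0.    ,  0.0007, -0.0016]), 'tau': array([  0.0013, -37.2322,  25.2407,   0.017 ,   0.0003,  -0.    ]), 'eef_pos': array([ 0.198 , -0.4584,  0.2304]), 'tool_rot': array([ 0.9793,  0.2025, -0.0002, -0.001 ]), 'ft_force': array([-0.4055, -0.4893, -0.2501]), 'ft_torque': array([-0.024 , -0.0412,  0.0136]), 'grip_width': 0.08563187164361892}
side {'fx': 472.3481627854671, 'fy': 472.3481627854671, 'cx': 250.39631413158924, 'cy': 189.38672803727582, 'pose': array([[ 0.9995,  0.0212, -0.022 ,  0.4016],
       [-0.0305,  0.6617, -0.7491, -1.038 ],
       [-0.0013,  0.7494,  0.6621,  1.0372],
       [ 0.    ,  0.    ,  0.    ,  1.    ]])}
top {'fx': 465.8507052487419, 'fy': 465.8507052487419, 'cx': 251.06851621848057, 'cy': 184.6883628857957, 'pose': array([[-0.0262,  0.992 , -0.1236,  0.3012],
       [-0.9995, -0.0285, -0.0166,  0.0055],
       [-0.0199,  0.1231,  0.9922,  1.2596],
       [ 0.    ,  0.    ,  0.    ,  1.    ]])}
wrist {'fx': 297.3186396354542, 'fy': 297.3186396354542, 'cx': 256.33240787148196, 'cy': 186.0730734142943, 'tool_from_camera': array([[ 0.0002,  0.9639,  0.2662,  0.0682],
       [ 1.    , -0.    , -0.0006, -0.0004],
       [-0.0005,  0.2662, -0.9639, -0.1422],
       [ 0.    ,  0.    ,  0.    ,  1.    ]])}
0.0187 ['Unreachable', 'grasp_offset', 'job_done']
```

View pics/side0.png

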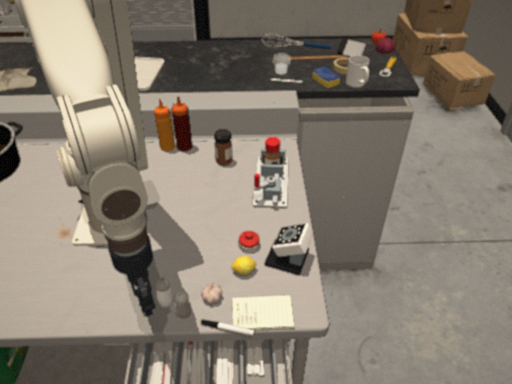

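View pics/top0.png

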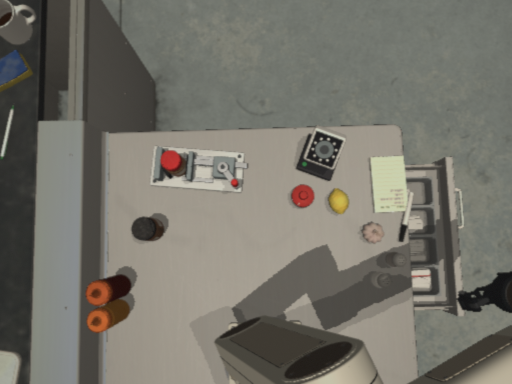

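View pics/wrist0.png

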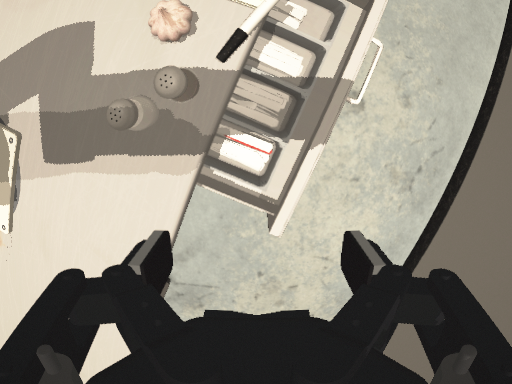

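The top view shows the jar cap at about (172,160), the knob at (235,183) and the glass at (324,148). The side view has the cap at (273,145), the knob at (257,181) and the head at (291,238). I'll zoom in on both.

```bash
cat > h.py <<'E'
import cv2, numpy as np
from scipy.spatial.transform import Rotation as R
np.set_printoptions(precision=4,suppress=True)
def ray(c,u,v):
    d=np.array([(u-c["cx"])/c["fx"],-(v-c["cy"])/c["fy"],-1.]); T=c["pose"]
    d=T[:3,:3]@d; return T[:3,3],d/np.linalg.norm(d)
def tri(r1,r2):
    (o1,d1),(o2,d2)=r1,r2
    s=np.linalg.lstsq(np.c_[d1,-d2],o2-o1,rcond=None)[0]
    a,b=o1+s[0]*d1,o2+s[1]*d2
    return (a+b)/2,np.linalg.norm(a-b)
def plane(r,z):
    o,d=r; return o+d*(z-o[2])/d[2]
def wcam(optics,sensors):
    s=sensors.get_obs(); c=optics.camera("wrist")
    T=np.eye(4);T[:3,:3]=R.from_quat(s["tool_rot"]).as_matrix();T[:3,3]=s["eef_pos"]
    c["pose"]=T@c["tool_from_camera"]; return c,s
def wray(c,u,v):
    x,y=u-c["cx"],v-c["cy"]; r=np.hypot(x,y); t=r/c["fx"]
    d=np.array([x/r*np.sin(t),-y/r*np.sin(t),-np.cos(t)]); T=c["pose"]
    return T[:3,3],T[:3,:3]@d
def proj(c,p):
    T=c["pose"]; q=T[:3,:3].T@(np.asarray(p)-T[:3,3]); return np.array([c["cx"]+c["fx"]*q[0]/-q[2], c["cy"]-c["fy"]*q[1]/-q[2]])
def wproj(c,p):
    T=c["pose"]; q=T[:3,:3].T@(np.asarray(p)-T[:3,3]); rr=np.hypot(q[0],q[1]); t=np.arctan2(rr,-q[2])
    return np.array([c["cx"]+c["fx"]*t*q[0]/rr, c["cy"]-c["fx"]*t*q[1]/rr])
E
python3 - <<'E'
import cv2
for n,b in [("side",(230,125,320,280)),("top",(140,115,350,215))]:
    im=cv2.imread(f"pics/{n}0.png")[b[1]:b[3],b[0]:b[2]]
    f=3.8
    cv2.imwrite(f"pics/{n}z.png",cv2.resize(im,None,fx=f,fy=f,interpolation=cv2.INTER_CUBIC))
E
```

```text
(no output)
```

View pics/sidez.png

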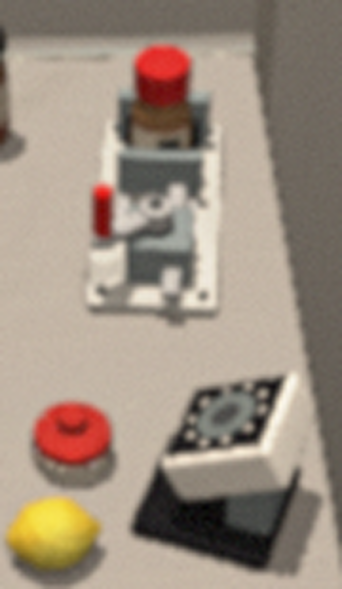

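View pics/topz.png

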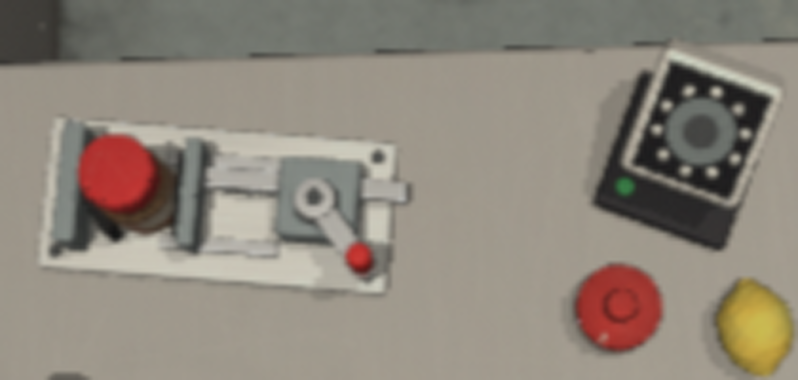

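The zooms show the jar between grey jaws, the knob toward the robot, and the glass disc clearly in both views. Next I'll triangulate them.

```bash
cat > m.py <<'E'
from workcell import sensors, optics, bot
from h import *
S=optics.camera("side");T=optics.camera("top")
def blobs(c,lo,hi,box,minA=8,hue=None):
    hsv=cv2.cvtColor(c["pixels"],cv2.COLOR_RGB2HSV)
    m=((hsv[...,0]<8)|(hsv[...,0]>172))&(hsv[...,1]>150)&(hsv[...,2]>70)
    m=m.astype(np.uint8); x0,y0,x1,y1=box; q=np.zeros_like(m); q[y0:y1,x0:x1]=m[y0:y1,x0:x1]
    n,l,st,ce=cv2.connectedComponentsWithStats(q)
    return [(ce[i],st[i]) for i in range(1,n) if st[i][4]>=minA]
print("side");[print(*b) for b in blobs(S,0,0,(230,125,320,280))]
print("top");[print(*b) for b in blobs(T,0,0,(140,115,350,215))]
E
python3 - <<'E'
from m import *
g=tri(ray(T,140+700/3.8,115+132/3.8),ray(S,230+226/3.8,125+412/3.8)); print("glass",g)
# head top-face corners: top zoom / side zoom
for a,b in [((672,45),(292,372)),((780,88),(270,490)),((733,205),(165,455)),((622,165),(190,385))]:
    print(tri(ray(T,140+a[0]/3.8,115+a[1]/3.8),ray(S,230+b[0]/3.8,125+b[1]/3.8)))
print("crank hub",[plane(ray(T,140+314/3.8,115+197/3.8),z) for z in(.074,)],tri(ray(T,140+314/3.8,115+197/3.8),ray(S,230+155/3.8,125+209/3.8)))
for z,p in [(.012,(57,117)),(.012,(397,146)),(.012,(385,293)),(.012,(40,265))]: print("plate",plane(ray(T,140+p[0]/3.8,115+p[1]/3.8),z))
E
```

```text
side
[272.1755 144.6915] [266 137  14  17 188]
[256.5306 180.1224] [255 174   4  13  49]
[248.825  238.9042] [240 231  19  16 240]
top
[170.5512 160.4127] [161 151  21  20 332]
[234.1515 182.3636] [231 179   7   7  33]
[302.3408 195.3831] [292 185  22  22 355]
glass (array([ 0.5311, -0.1619,  0.1004]), np.float64(0.00391913265861922))
(array([ 0.5821, -0.1433,  0.1213]), np.float64(0.0027212152680721508))
(array([ 0.5602, -0.2198,  0.0829]), np.float64(0.0018428734324642026))
(array([ 0.4855, -0.1845,  0.0813]), np.float64(0.006179506706365558))
(array([ 0.5123, -0.1117,  0.0773]), np.float64(0.00039965367315782975))
crank hub [array([0.4973, 0.0975, 0.074 ])] (array([0.4987, 0.0978, 0.071 ]), np.float64(0.001667060995915226))
plate [0.5714 0.2866 0.012 ]
plate [0.5428 0.0421 0.012 ]
plate [0.4372 0.0532 0.012 ]
plate [0.4642 0.2989 0.012 ]
```

```bash
cat >> h.py <<'E'
def delta(s,p,Rw):
    R0=R.from_quat(s["tool_rot"]); t=R0.inv().apply(np.asarray(p)-s["eef_pos"]); r=(R0.inv()*Rw).as_rotvec()
    print("row",np.round(t,4),np.round(r,4),"rows>=",np.linalg.norm(t)/.0417,np.degrees(np.linalg.norm(r))/7.16)
def down(yaw_y):  # tool z down, y axis at world angle (deg)
    a=np.radians(yaw_y); y=np.array([np.cos(a),np.sin(a),0]); z=np.array([0,0,-1.]); return R.from_matrix(np.c_[np.cross(y,z),y,z])
E
python3 - <<'E'
from m import *
s=sensors.get_obs()
k=tri(ray(T,234.65,182.86),ray(S,257.03,180.62)); print("knob",k)
k=tri(ray(T,234.15,182.36),ray(S,256.53,180.12)); print("knob",k)
print("cap",tri(ray(T,171,160.4),ray(S,272.2,144.7)))
print("black",plane(ray(T,143,228),.12))
delta(s,[.40,-.26,.30],down(-61.5)); 
E
```

```text
side
[272.383  144.4947] [266 137  14  16 188]
[256.5306 180.1224] [255 174   4  13  49]
[248.698  238.8408] [239 231  20  16 245]
top
[170.6314 160.6314] [161 151  21  21 331]
[234.1515 182.3636] [231 179   7   7  33]
[302.3408 195.3831] [292 185  22  22 355]
knob (array([0.4532, 0.0663, 0.0964]), np.float64(0.002612582455324825))
knob (array([0.453 , 0.0673, 0.0978]), np.float64(2.394532528849938e-05))
cap (array([0.5105, 0.2229, 0.1172]), np.float64(0.00048535129055388984))
black [0.3438 0.2919 0.12  ]
row [ 0.2641 -0.1026 -0.0689] [-0.0005  0.     -0.0896] rows>= 6.991907645092005 0.7169264312150934
```

>>> {"name": "apply_moves", "arguments": {
  "plan": [0.264,-0.103,-0.069,0,0,-0.09,0.264,-0.103,-0.069,0,0,-0.09,0.264,-0.103,-0.069,0,0,-0.09,0.264,-0.103,-0.069,0,0,-0.09,0.264,-0.103,-0.069,0,0,-0.09,0.264,-0.103,-0.069,0,0,-0.09,0.264,-0.103,-0.069,0,0,-0.09,0.264,-0.103,-0.069,0,0,-0.09,0.264,-0.103,-0.069,0,0,-0.09,0.264,-0.103,-0.069,0,0,-0.09,0.264,-0.103,-0.069,0,0,-0.09]
}}

```text
clock: 1.27
eef_pos: [0.3988, -0.2604, 0.2998]
tool_rot: [0.969, 0.246, -0.001, -0.0]
ft_force: [-0.6, -0.3, 0.1]
grip_width: 0.0853
```

```bash
cat > w.py <<'E'
import sys,pickle
from workcell import sensors, optics, bot
from h import *
c,s=wcam(optics,sensors); n=sys.argv[1]
pickle.dump((c,s),open(n+".pkl","wb")); cv2.imwrite(f"pics/{n}.png",cv2.resize(c["pixels"][:,:,::-1],None,fx=1.5,fy=1.5,interpolation=cv2.INTER_CUBIC))
print(s["clock"],s["eef_pos"],s["tool_rot"],s["joint_pos"])
E
python3 w.py wA
```

```text
1.2667 [ 0.3988 -0.2604  0.2998] [ 0.9694  0.2456 -0.0005 -0.0003] [-0.5781  0.175   0.099   1.4959 -0.0004  2.0673]
```

View pics/wA.png

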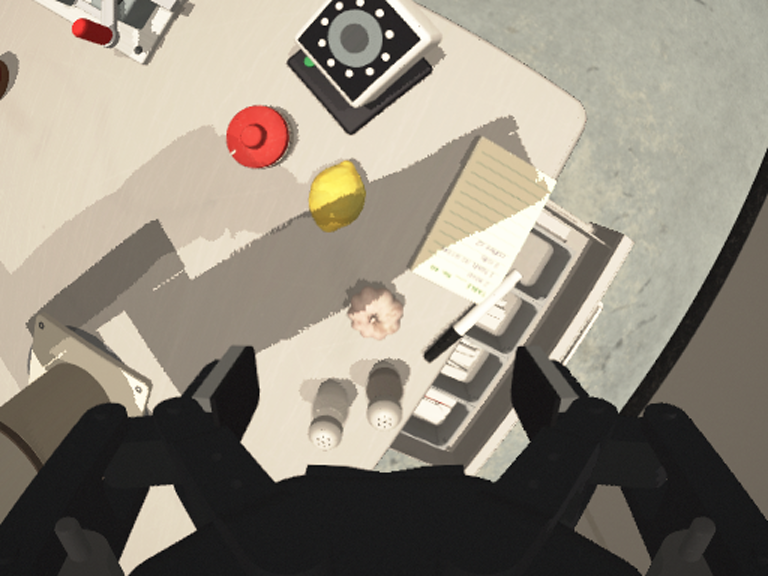

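The wrist view shows the glass disc at (355,38) with the timer, lemon and garlic below it, and the clamp at the top left. The second view comes next.

```bash
python3 - <<'E'
from h import *
from workcell import sensors
delta(sensors.get_obs(),[.40,-.06,.30],down(-61.5))
E
```

```text
row [ 0.0966 -0.1758 -0.0001] [-0.0009  0.0008 -0.0019] rows>= 4.8108397257266144 0.017615694327373276
```

>>> {"name": "apply_moves", "arguments": {
  "plan": [0.097,-0.176,0,0,0,0,0.097,-0.176,0,0,0,0,0.097,-0.176,0,0,0,0,0.097,-0.176,0,0,0,0,0.097,-0.176,0,0,0,0,0.097,-0.176,0,0,0,0,0.097,-0.176,0,0,0,0,0.097,-0.176,0,0,0,0]
}}

```text
clock: 1.98
eef_pos: [0.4007, -0.0598, 0.3002]
tool_rot: [0.969, 0.246, -0.0, 0.0]
ft_force: [0.2, 0.3, 0.0]
grip_width: 0.0855
```

```bash
python3 w.py wB
```

```text
1.9833 [ 0.4007 -0.0598  0.3002] [ 0.9694  0.2456 -0.0001  0.0003] [-0.1478  0.0299 -0.0638  1.4771 -0.0006  2.4975]
```

View pics/wB.png

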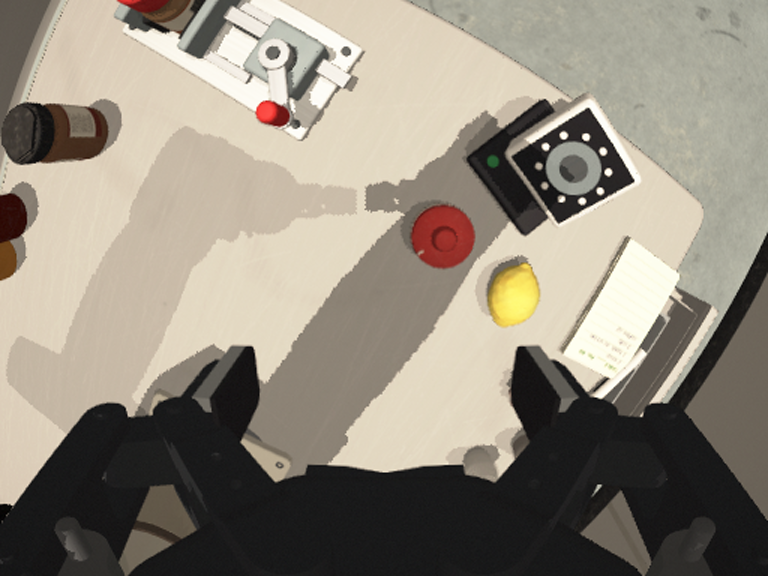

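View B shows the glass at (574,167), the head with its ring of white dots, the knob at (268,112) and the hub at (277,52). The ring dots in views A and B will give me the glass centre and normal.

```bash
cat > dots.py <<'E'
from h import *
import pickle
def dots(n,ctr,rad):
    c,s=pickle.load(open(n+".pkl","rb")); u0,v0=ctr
    g=cv2.cvtColor(c["pixels"],cv2.COLOR_RGB2GRAY); f=6
    x0,y0=max(0,int(u0-rad)),max(0,int(v0-rad)); x1,y1=int(u0+rad),int(v0+rad)
    G=cv2.resize(g[y0:y1,x0:x1],None,fx=f,fy=f,interpolation=cv2.INTER_CUBIC)
    m=(G>120).astype(np.uint8); k,l,st,ce=cv2.connectedComponentsWithStats(m)
    out=[]
    for i in range(1,k):
        if 20<st[i][4]<900 and max(st[i][2:4])<40: out.append([(ce[i][0]+.5)/f-.5+x0,(ce[i][1]+.5)/f-.5+y0,st[i][4]])
    cv2.imwrite(f"pics/{n}_g.png",G)
    return c,np.array(out)
if __name__=="__main__":
    for n,ctr in [("wA",(236.5,25.5)),("wB",(382.3,111.5))]:
        print(n);print(dots(n,ctr,32)[1])
E
python3 dots.py
```

```text
wA
[[239.6433   1.4826 761.    ]
 [225.6875   3.4938 838.    ]
 [215.9968  13.9335 792.    ]
 [214.2273  28.1833 815.    ]
 [220.1399  41.2551 843.    ]
 [246.0384  47.1887 897.    ]
 [232.3122  48.4869 828.    ]]
wB
[[390.263   90.9333 860.    ]
 [363.3277  97.3913 841.    ]
 [401.6211 100.5117 886.    ]
 [358.8116 110.2799 568.    ]
 [405.1448 114.3435 852.    ]
 [362.7478 123.4294 538.    ]
 [399.6773 126.9613 796.    ]
 [373.9753 132.2678 685.    ]
 [387.6739 133.685  810.    ]]
```

View pics/wA_g.png

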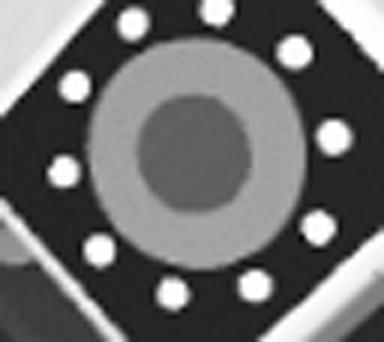

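View pics/wB_g.png

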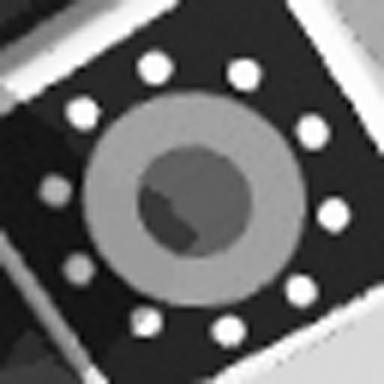

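```bash
sed -i 's/20<st\[i\]\[4\]<900/300<st[i][4]<1300/' dots.py; cat > glass.py <<'E'
from dots import *
def order(n,ctr,off,thr=None):
    c,d=dots(n,ctr,32); d=d[:,:2]; q=d-np.array(ctr); r=np.hypot(*q.T); d=d[(r>18)&(r<27)]
    a=np.degrees(np.arctan2(d[:,1]-ctr[1],d[:,0]-ctr[0]))-off
    return c,d,a
cA,dA,aA=order("wA",(237.,26.),0); cB,dB,aB=order("wB",(382.3,112.),11)
print(len(dA),len(dB))
P=[]
for d,a in zip(dA,aA):
    df=(aB-a+180)%360-180; j=np.argmin(abs(df)); 
    p,e=tri(wray(cA,*d),wray(cB,*dB[j])); P.append(p); print(np.round(df[j],1),p,round(e,4))
P=np.array(P); 
# circle: plane by SVD, centre from least squares
m=P.mean(0);U,S_,V=np.linalg.svd(P-m); n=V[2]*np.sign(V[2][2]); print("normal",n,"tilt",np.degrees(np.arccos(n[2])),"az",np.degrees(np.arctan2(n[1],n[0])),S_)
xy=(P-m)@V[:2].T; A=np.c_[2*xy,np.ones(len(xy))]; s=np.linalg.lstsq(A,(xy**2).sum(1),rcond=None)[0]
print("centre",m+s[:2]@V[:2],"r",np.sqrt(s[2]+s[0]**2+s[1]**2))
E
python3 glass.py
```

```text
10 10
3.6 [ 0.5565 -0.1537  0.1119] 0.0005
-1.7 [ 0.549  -0.1392  0.1047] 0.0001
6.9 [ 0.5546 -0.1711  0.1151] 0.0
-3.3 [ 0.5346 -0.1332  0.0959] 0.0
4.0 [ 0.5437 -0.1852  0.1122] 0.0001
-1.3 [ 0.5191 -0.1384  0.0887] 0.0
-0.6 [ 0.5282 -0.1904  0.1048] 0.0
0.8 [ 0.5081 -0.1522  0.086 ] 0.0001
-1.8 [ 0.5138 -0.1844  0.0961] 0.0001
-0.4 [ 0.5062 -0.17    0.0891] 0.0001
normal [-0.4598  0.1921  0.867 ] tilt 29.88618794936252 az 157.32864017370065 [0.0649 0.0646 0.0004]
centre [ 0.5314 -0.1618  0.1004] r 0.02895901775413469
```

```bash
python3 - <<'E'
from h import *
from workcell import sensors
delta(sensors.get_obs(),[.43,.06,.26],down(-61.5))
E
```

```text
row [ 0.0828 -0.0919  0.0401] [ 0.0003  0.0004 -0.0022] rows>= 3.1188786989490422 0.01814065628249725
```

>>> {"name": "apply_moves", "arguments": {
  "plan": [0.083,-0.092,0.04,0,0,0,0.083,-0.092,0.04,0,0,0,0.083,-0.092,0.04,0,0,0,0.083,-0.092,0.04,0,0,0,0.083,-0.092,0.04,0,0,0,0.083,-0.092,0.04,0,0,0]
}}

```text
clock: 2.53
eef_pos: [0.4301, 0.0603, 0.26]
tool_rot: [0.969, 0.246, -0.001, 0.0]
ft_force: [0.3, 0.4, -0.5]
grip_width: 0.0857
```

```bash
python3 w.py wC
```

```text
2.5333 [0.4301 0.0603 0.26  ] [ 0.9694  0.2456 -0.0007  0.0003] [ 0.1398  0.0996 -0.0919  1.3806 -0.0008  2.7852]
```

View pics/wC.png

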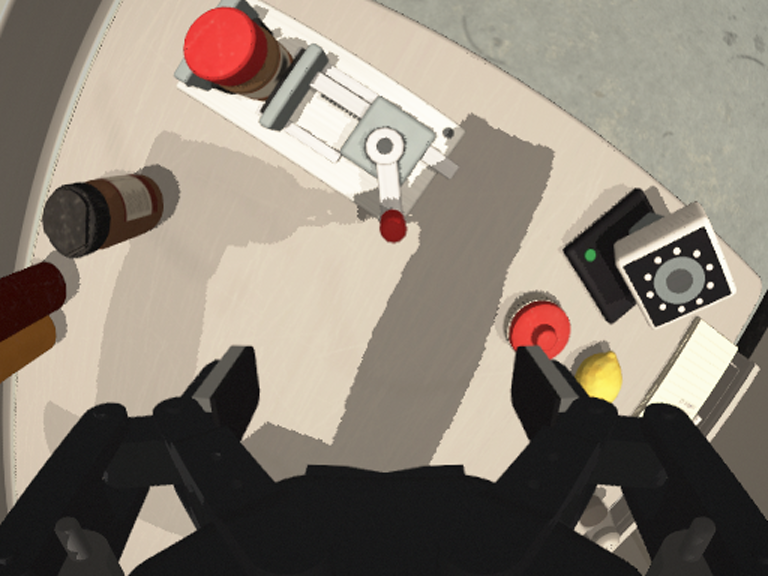

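The knob is at (393,226), the hub at (385,147) and the cap at (222,45). I'll zoom in to pick the knob's top disc.

```bash
python3 - <<'E'
import pickle,cv2,numpy as np
a=[]
for n,x,y in [("wB",180,60),("wC",260,130)]:
    c,s=pickle.load(open(n+".pkl","rb")); im=c["pixels"][y-50:y+35,x-40:x+40,::-1]
    a.append(cv2.resize(im,None,fx=5,fy=5,interpolation=cv2.INTER_CUBIC))
cv2.imwrite("pics/kz.png",np.hstack(a)[:600])
E
```

```text
(no output)
```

View pics/kz.png

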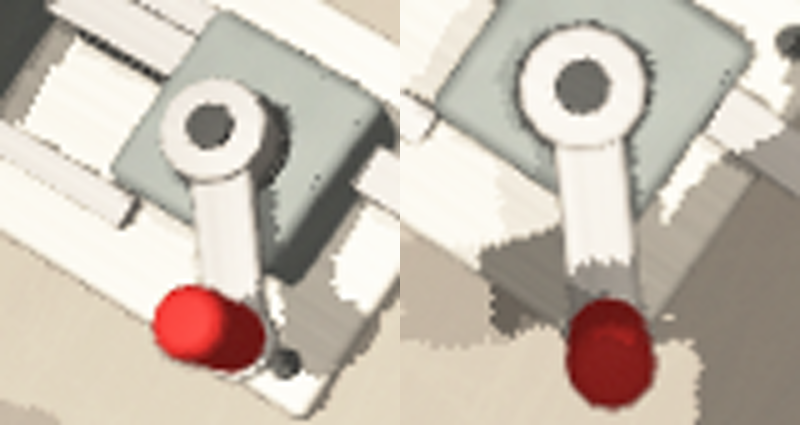

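```bash
python3 - <<'E'
from h import *
import pickle
B=pickle.load(open("wB.pkl","rb"))[0];C,s=pickle.load(open("wC.pkl","rb"))
for n,b,c in [("knobtop",(177.2,74.),(261.8,152.4)),("hub",(181.6,34.8),(256.2,97.))]:
    print(n,tri(wray(B,*b),wray(C,*c)),plane(wray(C,*c),.123 if n!="hub" else .08))
# cap top disc in C, red ellipse
hsv=cv2.cvtColor(C["pixels"],cv2.COLOR_RGB2HSV); m=((hsv[...,0]<8)|(hsv[...,0]>172))&(hsv[...,1]>150)&(hsv[...,2]>200)
q=np.zeros(m.shape,np.uint8); q[:70,110:200]=m[:70,110:200]; q=cv2.morphologyEx(q,cv2.MORPH_CLOSE,np.ones((3,3)))
cs=max(cv2.findContours(q,0,2)[0],key=cv2.contourArea); e=cv2.fitEllipse(cs);print(e,plane(wray(C,*e[0]),.137))
c2=(222/1.5,45/1.5); print("cap",plane(wray(C,*c2),.137))
for z in (.012,):
  for p in [(251,2),(470,110),(386,215),(175,80)]: print(plane(wray(C,p[0]/1.5-.17,p[1]/1.5-.17),z))
E
```

```text
knobtop (array([0.4528, 0.0669, 0.1182]), np.float64(0.0003797592846438304)) [0.4536 0.0673 0.123 ]
hub (array([0.4983, 0.0974, 0.0793]), np.float64(3.561062648715237e-05)) [0.4982 0.0974 0.08  ]
((145.0735321044922, 28.282283782958984), (41.7875862121582, 49.10439682006836), 41.04988098144531) [0.5094 0.2201 0.137 ]
cap [0.509  0.2165 0.137 ]
[0.5654 0.2705 0.012 ]
[0.5646 0.0489 0.012 ]
[0.4471 0.0682 0.012 ]
[0.471  0.3034 0.012 ]
```

```bash
python3 - <<'E'
from h import *
from workcell import sensors
delta(sensors.get_obs(),[.453,.067,.20],down(-56))
delta(sensors.get_obs(),[.453,.067,.085],down(-56))
E
```

```text
row [0.0234 0.0047 0.0605] [ 0.0005  0.0005 -0.0982] rows>= 1.558856117461335 0.7857080942657354
row [0.0235 0.0046 0.1755] [ 0.0005  0.0005 -0.0982] rows>= 4.246522609914088 0.7857080942657354
```

>>> {"name": "apply_moves", "arguments": {
  "plan": [0.0235,0.0045,0.04,0,0,-0.098,0.0235,0.0045,0.06,0,0,-0.098,0.0235,0.0045,0.085,0,0,-0.098,0.0235,0.0045,0.11,0,0,-0.098,0.0235,0.0045,0.135,0,0,-0.098,0.0235,0.0045,0.16,0,0,-0.098,0.0235,0.0045,0.175,0,0,-0.098,0.0235,0.0045,0.175,0,0,-0.098,0.0235,0.0045,0.175,0,0,-0.098]
}}

```text
clock: 3.33
eef_pos: [0.4526, 0.0672, 0.0855]
tool_rot: [0.956, 0.292, -0.001, 0.0]
ft_force: [-0.0, -0.2, 0.4]
grip_width: 0.0855
```

```bash
python3 w.py wD
```

```text
3.3333 [0.4526 0.0672 0.0855] [ 0.9564  0.292  -0.0005  0.    ] [ 0.1476  0.2816 -0.3486  0.9416 -0.0002  2.6965]
```

View pics/wD.png

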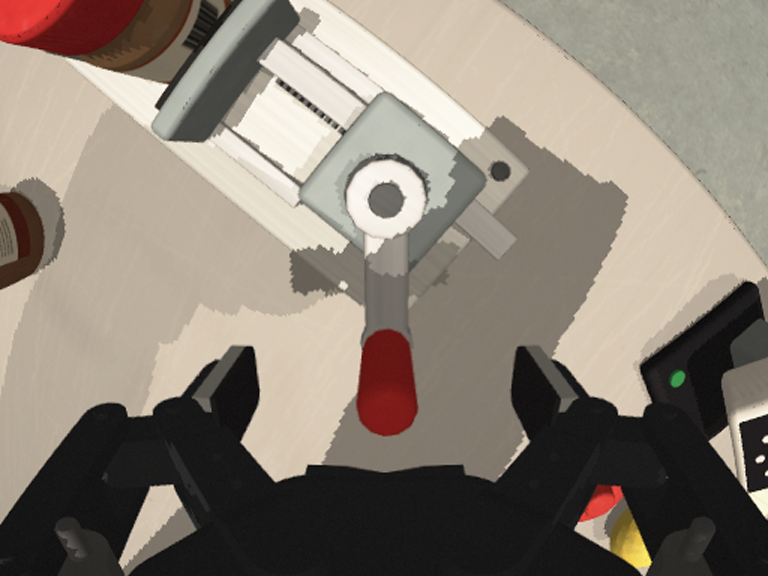

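The knob at (387,385) is centred between the fingers. I'll close them into a cage just wider than the 18 mm pin.

>>> {"name": "apply_moves", "arguments": {
  "plan": [0,0,0,0,0,0,0,0,0,0,0,0,0,0,0,0,0,0,0,0,0,0,0,0,0,0,0,0,0,0,0,0,0,0,0,0,0,0,0,0,0,0],
  "grip": 0.0215
}}

```text
clock: 3.97
eef_pos: [0.453, 0.069, 0.0855]
tool_rot: [0.956, 0.294, 0.0, 0.0]
ft_force: [-0.0, -0.5, 0.3]
grip_width: 0.0216
```

>>> {"name": "apply_moves", "arguments": {
  "plan": [0.0002,0.0048,0,0,0,-0.0873,0.0008,0.0096,0,0,0,-0.1745,0.0019,0.0142,0,0,0,-0.2618,0.0033,0.0188,0,0,0,-0.3491,0.0052,0.0232,0,0,0,-0.4363,0.0074,0.0275,0,0,0,-0.5236]
}}

```text
clock: 4.47
eef_pos: [0.4733, 0.0507, 0.0852]
tool_rot: [0.846, 0.533, -0.001, -0.001]
ft_force: [-2.1, 0.5, 2.3]
grip_width: 0.0213
```

```bash
python3 w.py wE
```

```text
4.4667 [0.4733 0.0507 0.0852] [ 0.8461  0.533  -0.0007 -0.001 ] [ 0.1059  0.3151 -0.3011  0.9568  0.0011  2.1233]
```

View pics/wE.png

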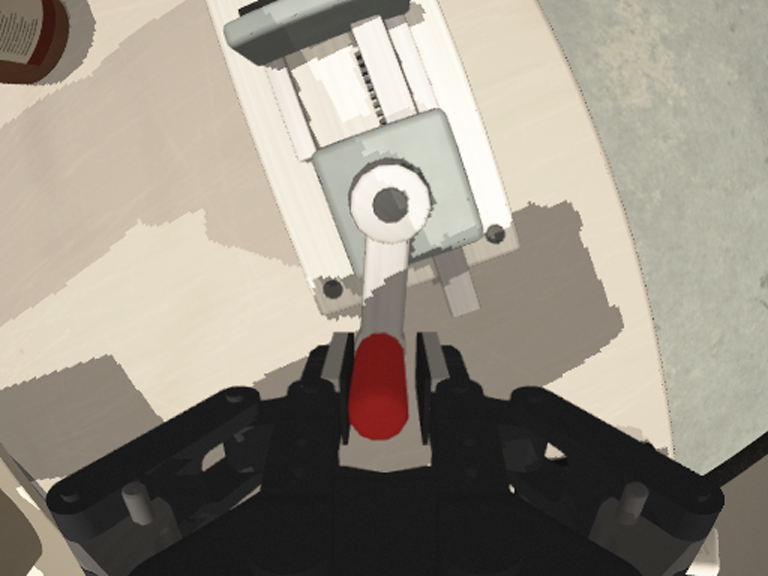

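The caged knob at (378,385) rests on the trailing pad, and the crank is turning at about 2 N, so I'll continue.

>>> {"name": "apply_moves", "arguments": {
  "plan": [0.0002,0.0048,0,0,0,-0.0873,0.0008,0.0096,0,0,0,-0.1745,0.0019,0.0142,0,0,0,-0.2618,0.0033,0.0188,0,0,0,-0.3491,0.0052,0.0232,0,0,0,-0.4363,0.0074,0.0275,0,0,0,-0.5236,0.0099,0.0315,0,0,0,-0.6109,0.0129,0.0354,0,0,0,-0.6981,0.0161,0.0389,0,0,0,-0.7854,0.0196,0.0421,0,0,0,-0.8727,0.0235,0.0451,0,0,0,-0.9599,0.0275,0.0476,0,0,0,-1.0472]
}}

```text
clock: 5.52
eef_pos: [0.5284, 0.0539, 0.085]
tool_rot: [0.467, 0.884, -0.001, -0.001]
ft_force: [-1.5, -1.8, 2.3]
grip_width: 0.0212
```

```bash
python3 w.py wF; python3 -c "
import numpy as np
from workcell import sensors
p=sensors.get_obs()['eef_pos'][:2]-np.array([.4983,.0974]);print(np.hypot(*p),np.degrees(np.arctan2(p[1],p[0])))"
```

```text
5.5167 [0.5284 0.0539 0.085 ] [ 0.4675  0.884  -0.001  -0.0006] [ 0.1023  0.4112 -0.1542  1.0075 -0.0011  1.0752]
0.05305042023755249 -54.189697454953
```

View pics/wF.png

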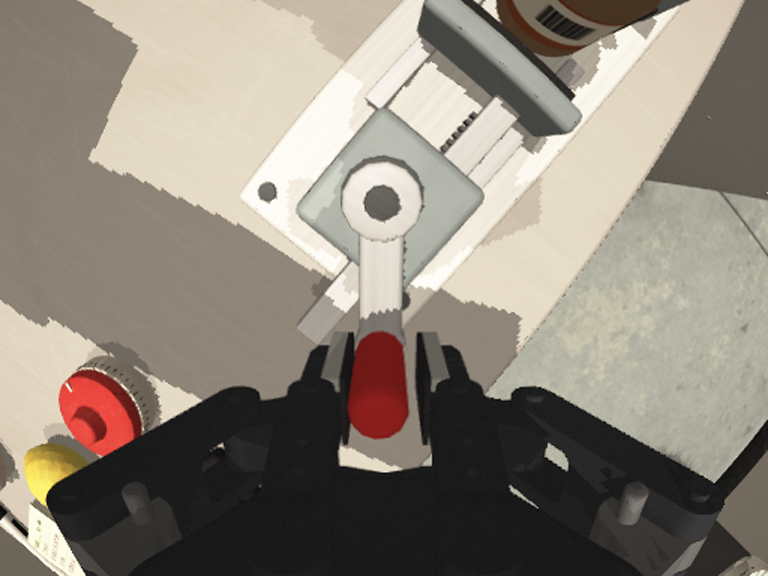

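>>> {"name": "apply_moves", "arguments": {
  "plan": [0.0002,0.0048,0,0,0,-0.0873,0.0008,0.0096,0,0,0,-0.1745,0.0019,0.0142,0,0,0,-0.2618,0.0033,0.0188,0,0,0,-0.3491,0.0052,0.0232,0,0,0,-0.4363]
}}

```text
clock: 5.98
eef_pos: [0.5447, 0.0711, 0.085]
tool_rot: [0.266, 0.964, -0.001, -0.001]
ft_force: [-1.4, -1.8, 1.2]
grip_width: 0.0212
```

>>> {"name": "apply_moves", "arguments": {
  "plan": [0,0.0015,0,0,0,-0.03,0.0001,0.003,0,0,0,-0.06]
}}

```text
clock: 6.15
eef_pos: [0.5463, 0.0739, 0.085]
tool_rot: [0.238, 0.971, -0.001, -0.0]
ft_force: [-1.3, -2.2, 1.4]
grip_width: 0.0216
```

>>> {"name": "apply_moves", "arguments": {
  "plan": [0,0.0015,0,0,0,-0.03,0.0001,0.003,0,0,0,-0.06]
}}

```text
clock: 6.32
eef_pos: [0.5473, 0.0761, 0.085]
tool_rot: [0.209, 0.978, -0.001, -0.001]
ft_force: [-3.0, -4.9, 2.8]
grip_width: 0.0215
```

>>> {"name": "apply_moves", "arguments": {
  "plan": [0,0.001,0,0,0,-0.02,0.0001,0.002,0,0,0,-0.04]
}}

```text
clock: 6.48
eef_pos: [0.5471, 0.0762, 0.0849]
tool_rot: [0.19, 0.982, -0.003, -0.001]
ft_force: [-4.2, -8.8, 4.0]
grip_width: 0.0218
```

>>> {"name": "apply_moves", "arguments": {
  "plan": [0,0.001,0,0,0,-0.01,0.0001,0.002,0,0,0,-0.02,0.0001,0.002,0,0,0,-0.02]
}}

```text
clock: 6.73
eef_pos: [0.5471, 0.0763, 0.0849]
tool_rot: [0.181, 0.983, -0.005, -0.001]
ft_force: [-5.6, -12.9, 5.3]
grip_width: 0.0217
```

```bash
python3 w.py wG
```

```text
6.7333 [0.5471 0.0763 0.0849] [ 0.1811  0.9834 -0.0049 -0.0014] [ 0.1433  0.4514 -0.0899  1.0353 -0.0084  0.5075]
```

View pics/wG.png

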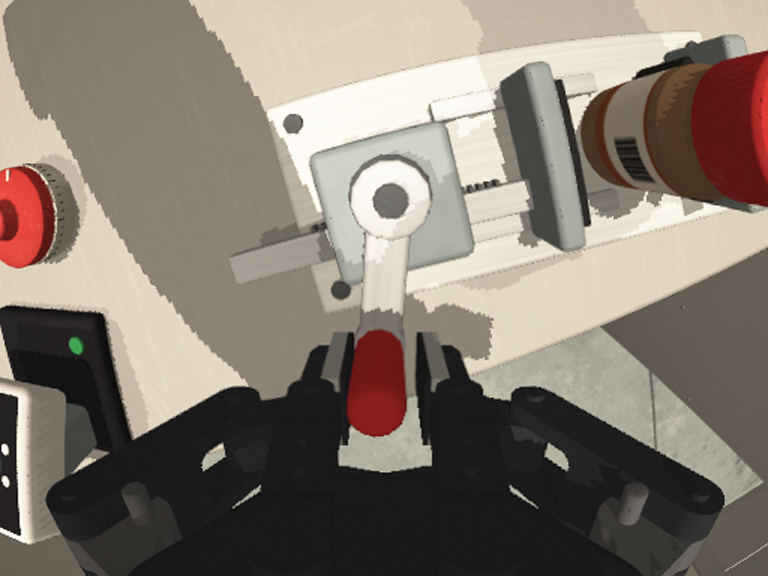

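The pull builds to 13 N with no further motion and the jaw is drawn back from the jar, so the crank is at its stop. I'll open the fingers, rise straight up, and check.

>>> {"name": "apply_moves", "arguments": {
  "plan": [0,0,0,0,0,0,0,0,0,0,0,0,0,0,0,0,0,0,0,0,0,0,0,0,0,0,0,0,0,0,0,0,0,0,0,0,0,0,-0.02,0,0,0,0,0,-0.05,0,0,0,0,0,-0.09,0,0,0,0,0,-0.13,0,0,0,0,0,-0.13,0,0,0],
  "grip": 0.085
}}

```text
clock: 7.7
eef_pos: [0.554, 0.0816, 0.2243]
tool_rot: [0.178, 0.984, 0.003, 0.007]
ft_force: [0.9, 1.5, 1.1]
grip_width: 0.0848
```

```bash
python3 w.py wH; python3 - <<'E'
from m import *
import cv2
t=lambda p:(cv2.imwrite("pics/top1z.png",cv2.resize(T["pixels"][115:215,140:270,::-1],None,fx=6,fy=6,interpolation=cv2.INTER_CUBIC)))
t(0)
E
```

```text
7.7 [0.554  0.0816 0.2243] [0.1784 0.9839 0.0025 0.0073] [0.1462 0.3507 0.138  1.3426 0.0001 0.5049]
side
[272.0815 144.7717] [266 137  14  16 184]
[287.3333 177.5556] [286 172   4  13  45]
[248.6615 238.5331] [239 231  20  16 257]
top
[168.1942 160.4256] [161 151  15  20 242]
[302.3417 195.3838] [292 185  22  22 357]
```

View pics/wH.png

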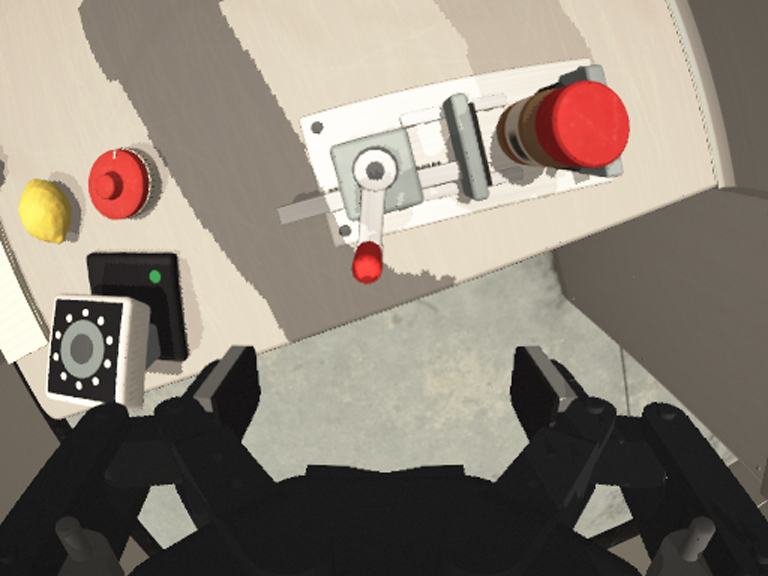

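View pics/top1z.png

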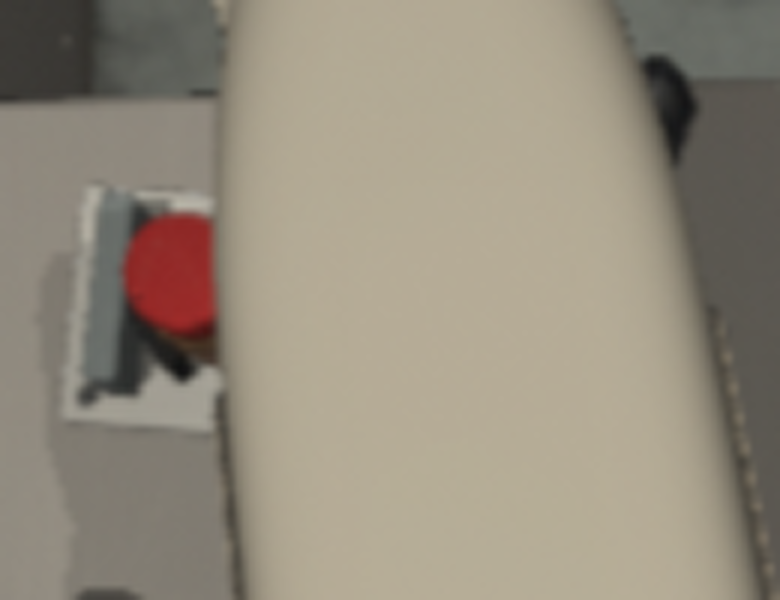

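The jaw stands clear of the jar. The cap's top is at (588,124), the hub at (375,170) and the knob's top at (367,267). Now I'll measure the crank angle and the cap.

```bash
python3 - <<'E'
from h import *
import pickle
from workcell import sensors
C,s=pickle.load(open("wH.pkl","rb"))
P=C["pixels"];hsv=cv2.cvtColor(P,cv2.COLOR_RGB2HSV);m=((hsv[...,0]<8)|(hsv[...,0]>172))&(hsv[...,1]>150)&(hsv[...,2]>150)
q=np.zeros(m.shape,np.uint8); q[45:120,350:430]=m[45:120,350:430]
cs=max(cv2.findContours(q,0,2)[0],key=cv2.contourArea);print(cv2.boundingRect(cs))
K=plane(wray(C,367/1.5-.17,269/1.5-.17),.121);H=plane(wray(C,375/1.5-.17,169/1.5-.17),.0795)
print("K",K,"H",H,np.degrees(np.arctan2(*(K-H)[1::-1])), np.hypot(*(K-H)[:2]))
cap=plane(wray(C,590/1.5-.17,124/1.5-.17),.137);print("cap",cap)
# height check with view C
Cc=pickle.load(open("wC.pkl","rb"))[0]
print(tri(wray(C,590/1.5-.17,124/1.5-.17),wray(Cc,222/1.5-.17,44/1.5-.17)))
# moving jaw face positions
E
python3 - <<'E'
import cv2
im=cv2.imread("pics/wH.png")[50:300,280:650];cv2.imwrite("pics/wHz.png",cv2.resize(im,None,fx=2,fy=2,interpolation=cv2.INTER_CUBIC))
E
```

```text
(368, 54, 52, 58)
K [0.5474 0.075  0.121 ] H [0.4976 0.0981 0.0795] -24.91634301639035 0.054952576322613134
cap [0.5094 0.2187 0.137 ]
(array([0.5061, 0.1979, 0.1785]), np.float64(0.0010261149704841627))
```

View pics/wHz.png

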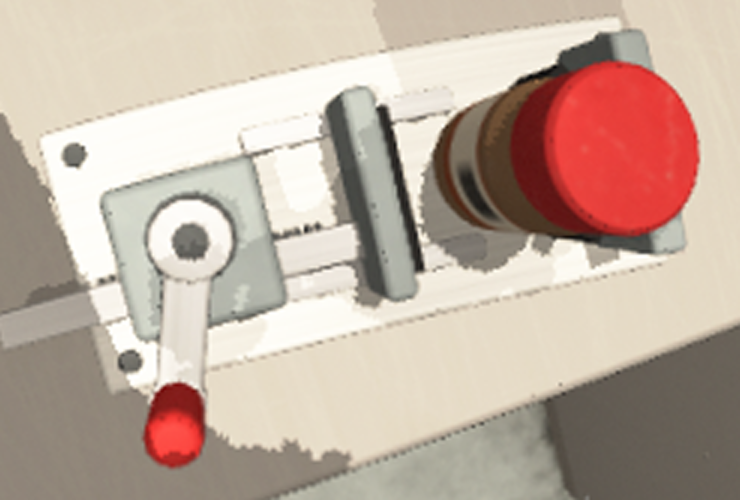

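The crank arm is at 335°, against about 335.5° predicted for the stop, so the jaw is fully open. Moving above the jar.

```bash
python3 - <<'E'
from h import *
from workcell import sensors
delta(sensors.get_obs(),[.5095,.2195,.21],down(-5.5))
E
```

```text
row [0.0864 0.1156 0.0057] [0.0014 0.0005 1.3081] rows>= 3.4633551445437267 10.467830565485283
```

>>> {"name": "apply_moves", "arguments": {
  "plan": [0.086,0.1155,0.006,0,0,1.308,0.086,0.1155,0.006,0,0,1.308,0.086,0.1155,0.006,0,0,1.308,0.086,0.1155,0.006,0,0,1.308,0.086,0.1155,0.006,0,0,1.308,0.086,0.1155,0.006,0,0,1.308,0.086,0.1155,0.006,0,0,1.308,0.086,0.1155,0.006,0,0,1.308,0.086,0.1155,0.006,0,0,1.308,0.086,0.1155,0.006,0,0,1.308,0.086,0.1155,0.006,0,0,1.308,0.086,0.1155,0.006,0,0,1.308]
}}

```text
clock: 8.85
eef_pos: [0.5083, 0.2187, 0.207]
tool_rot: [0.741, 0.672, -0.002, -0.001]
ft_force: [-0.2, 0.9, -0.4]
grip_width: 0.0852
```

>>> {"name": "apply_moves", "arguments": {
  "plan": [0,0,0,0,0,0,0,0,0,0,0,0]
}}

```text
clock: 9.02
eef_pos: [0.5089, 0.2189, 0.2081]
tool_rot: [0.74, 0.673, -0.001, -0.0]
ft_force: [-0.2, 0.1, -0.9]
grip_width: 0.0851
```

```bash
python3 w.py wI
```

```text
9.0167 [0.5089 0.2189 0.2081] [ 0.7395  0.6731 -0.0011 -0.0004] [0.4061 0.3601 0.1093 1.3224 0.     2.0708]
```

View pics/wI.png

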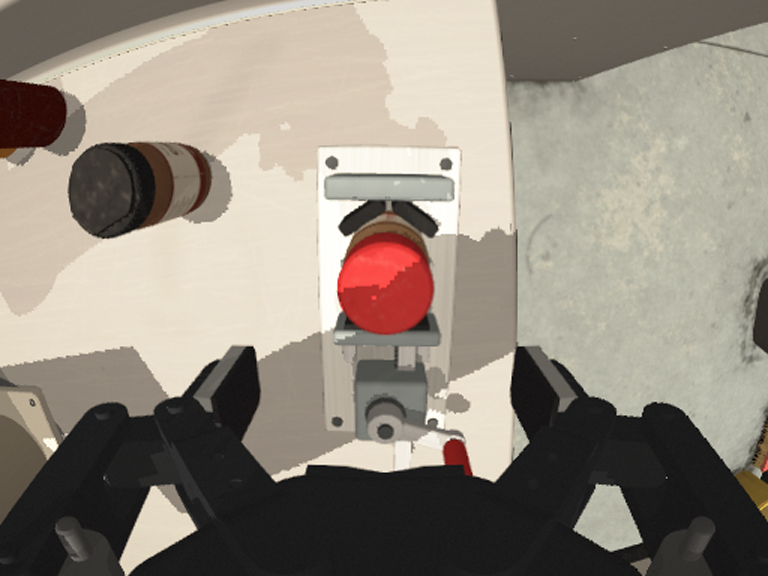

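The cap's top is centred at (386,284), midway between the fingers, and the clamp lies straight below. I'll triangulate its height against view H.

```bash
python3 - <<'E'
from h import *
import pickle
from workcell import sensors
H=pickle.load(open("wH.pkl","rb"))[0];I,s=pickle.load(open("wI.pkl","rb"));D=pickle.load(open("wB.pkl","rb"))[0]
f=lambda a:a/1.5-.17
hsv=cv2.cvtColor(I["pixels"],cv2.COLOR_RGB2HSV);m=(((hsv[...,0]<8)|(hsv[...,0]>172))&(hsv[...,1]>150)&(hsv[...,2]>60)).astype(np.uint8); m[:,:210]=0;m[:,300:]=0;m[240:]=0
cs=max(cv2.findContours(m,0,2)[0],key=cv2.contourArea);e=cv2.fitEllipse(cs);print(e,cv2.boundingRect(cs))
print(tri(wray(I,*e[0]),wray(H,f(590),f(124))),plane(wray(I,*e[0]),.137))
# direct height from known 50 mm diameter
a,b=wray(I,e[0][0]-e[1][0]/2,e[0][1])[1],wray(I,e[0][0]+e[1][0]/2,e[0][1])[1]
rng=.025/np.tan(np.arccos(a@b)/2); o,d=wray(I,*e[0]); print("by size",o+d*rng)
delta(s,[.5095,.2195,.102],down(-5.5))
E
```

```text
((256.6813049316406, 189.04119873046875), (62.6766242980957, 67.8742904663086), 5.623221397399902) (225, 155, 64, 68)
(array([0.5101, 0.223 , 0.1284]), np.float64(9.740706016990149e-05)) [0.5103 0.2255 0.137 ]
by size [0.5099 0.2215 0.1232]
row [0.0008 0.0007 0.1061] [-0.0021  0.0011  0.0021] rows>= 2.5435486937543597 0.025241850726254428
```

```bash
python3 - <<'E'
from h import *
from workcell import sensors
s=sensors.get_obs();delta(s,[.510,.2215,.102],down(-5.5))
E
```

```text
row [0.0027 0.0008 0.1064] [-0.0015  0.0008  0.0016] rows>= 2.5525153465009045 0.0187653107191106
```

>>> {"name": "apply_moves", "arguments": {
  "plan": [0.0025,0.001,0.03,0,0,0,0.0025,0.001,0.05,0,0,0,0.0025,0.001,0.07,0,0,0,0.0025,0.001,0.085,0,0,0,0.0025,0.001,0.1,0,0,0,0.0025,0.001,0.105,0,0,0,0.0025,0.001,0.105,0,0,0,0.0025,0.001,0.105,0,0,0]
}}

```text
clock: 9.73
eef_pos: [0.5109, 0.2215, 0.1046]
tool_rot: [0.74, 0.673, -0.0, -0.0]
ft_force: [0.7, 0.5, 0.2]
grip_width: 0.0847
```

>>> {"name": "apply_moves", "arguments": {
  "plan": [0,0,0,0,0,0,0,0,0,0,0,0,0,0,0,0,0,0,0,0,0,0,0,0,0,0,0,0,0,0,0,0,0,0,0,0,0,0,0,0,0,0],
  "grip": 0.0
}}

```text
clock: 10.32
eef_pos: [0.5115, 0.2217, 0.1057]
tool_rot: [0.74, 0.672, 0.001, 0.0]
ft_force: [-1.2, 0.4, 5.2]
grip_width: 0.0486
```

```bash
python3 w.py wJ
```

```text
10.3167 [0.5115 0.2217 0.1057] [0.7402 0.6724 0.001  0.0004] [ 0.4091  0.4345 -0.0567  1.0773 -0.      2.0757]
```

View pics/wJ.png

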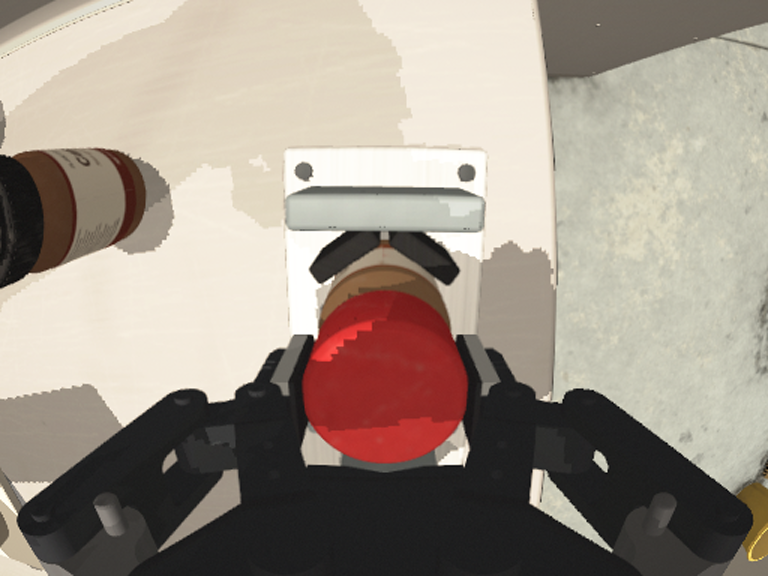

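The cap is held between the pads at 49 mm opening. Next I'll find the jar's axis in tool coordinates, then lift.

```bash
python3 - <<'E'
from h import *
import pickle
J,s=pickle.load(open("wJ.pkl","rb"))
f=lambda a:a/1.5-.17
for v in (380,384): print(plane(wray(J,f(385.5),f(v)),.137))
E
```

```text
[0.5129 0.2298 0.137 ]
[0.5128 0.2285 0.137 ]
```

>>> {"name": "apply_moves", "arguments": {
  "plan": [0,0,0,0,0,0,0,0,-0.01,0,0,0,0,0,-0.025,0,0,0,0,0,-0.045,0,0,0,0,0,-0.065,0,0,0,0,0,-0.085,0,0,0,0,0,-0.11,0,0,0,0,0,-0.135,0,0,0,0,0,-0.155,0,0,0,0,0,-0.17,0,0,0,0,0,-0.17,0,0,0]
}}

```text
clock: 11.28
eef_pos: [0.5123, 0.2221, 0.2786]
tool_rot: [0.74, 0.672, 0.003, 0.001]
ft_force: [0.4, 0.3, -0.5]
grip_width: 0.0486
```

```bash
python3 w.py wK; python3 - <<'E'
from m import *
cv2.imwrite("pics/side2.png",cv2.resize(S["pixels"][60:260,190:370,::-1],None,fx=3,fy=3,interpolation=cv2.INTER_CUBIC))
E
```

```text
11.2833 [0.5123 0.2221 0.2786] [0.7402 0.6724 0.0034 0.0011] [0.4091 0.3403 0.263  1.4863 0.     2.0758]
side
[287.5472 177.434 ] [286 171   5  14  53]
[248.7851 238.8719] [239 231  20  16 242]
top
[162.7195 144.9268] [159 138   8  15  82]
[230.1463 145.3415] [227 142   7   8  41]
[302.3211 195.4254] [292 185  22  22 355]
```

View pics/wK.png

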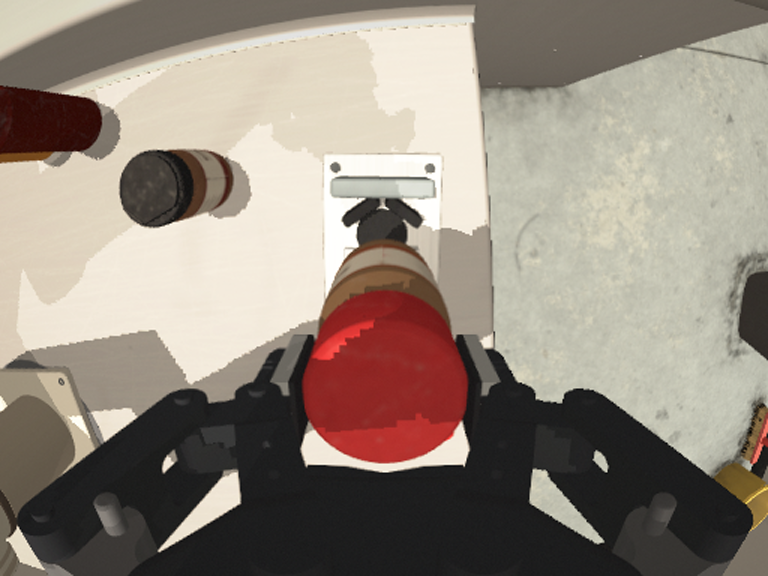

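View pics/side2.png

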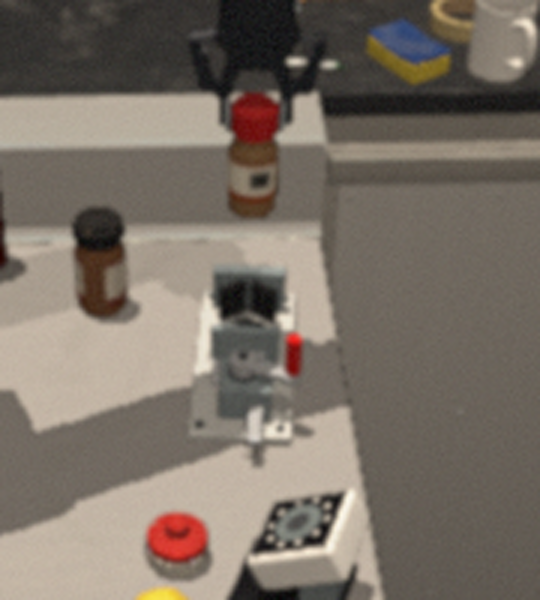

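```bash
python3 - <<'E'
from h import *
import pickle
I=pickle.load(open("wI.pkl","rb"))[0];J=pickle.load(open("wJ.pkl","rb"))[0];K=pickle.load(open("wK.pkl","rb"))[0]
f=lambda a:a/1.5-.17
print(tri(wray(I,256.7,191.5),wray(J,f(385.5),f(383))))
print(plane(wray(I,256.7,191.5),.137), I["pose"][:3,3],J["pose"][:3,3])
# jar sits in tool frame K: red extents
hsv=cv2.cvtColor(K["pixels"],cv2.COLOR_RGB2HSV);m=(((hsv[...,0]<8)|(hsv[...,0]>172))&(hsv[...,1]>150)&(hsv[...,2]>60)).astype(np.uint8);m[:,:195]=0;m[:,320:]=0;m[:185]=0
cs=max(cv2.findContours(m,0,2)[0],key=cv2.contourArea);print(cv2.boundingRect(cs))
for r in range(190,310,8):
  x=np.where(m[r])[0]; print(r,x.min() if len(x) else None,x.max() if len(x) else None)
# predicted near/far edges of a 25mm top disc at tool (xo,0,zo)
TC=K["tool_from_camera"]
def pt(p):
    q=TC[:3,:3].T@(np.array(p)-TC[:3,3]); rr=np.hypot(q[0],q[1]);t=np.arctan2(rr,-q[2]);return np.array([K["cx"]+K["fx"]*t*q[0]/rr,K["cy"]-K["fx"]*t*q[1]/rr])
for xo in (0,.004,.008):
  for zo in (-.0313,-.0273,-.0233):
    a=np.linspace(0,2*np.pi,100);q=np.array([pt([xo+.025*np.cos(t),.025*np.sin(t),zo]) for t in a]); print(xo,zo,"u",q[:,0].min(),q[:,0].max(),"v",q[:,1].min(),q[:,1].max())
E
```

```text
(array([0.5106, 0.217 , 0.1151]), np.float64(0.002268314261787005))
[0.5101 0.2235 0.137 ] [0.5161 0.2868 0.3502] [0.5181 0.2894 0.2479]
(201, 193, 111, 116)
190 None None
198 234 278
206 223 290
214 216 296
222 213 300
230 209 303
238 206 307
246 203 309
254 201 311
262 202 311
270 203 310
278 205 308
286 211 302
294 218 294
302 230 282
0 -0.0313 u 197.86373981875613 312.5507643703092 v 216.06017596615615 313.4444941931507
0 -0.0273 u 199.4255632841492 311.0381490107037 v 212.5458067266789 308.2721073170088
0 -0.0233 u 200.907670590656 309.6049498478899 v 209.23955146916603 303.3125578597611
0.004 -0.0313 u 197.1062900231161 313.28390101367023 v 206.63288536344282 307.0426729046182
0.004 -0.0273 u 198.72212332552527 311.7247624936674 v 203.37078211930032 301.9179368122321
0.004 -0.0233 u 200.2481754173644 310.2431878668103 v 200.30604264943827 297.0111953691505
0.008 -0.0313 u 196.35925479217755 314.0115337765862 v 196.9897876921205 300.4113330628859
0.008 -0.0273 u 198.02251210681467 312.40206636711713 v 193.99873271402248 295.34585243121035
0.008 -0.0233 u 199.59874015054527 310.871850746531 v 191.19225564799015 290.50303186357024
```

```bash
cat > fin.py <<'E'
from h import *
G=np.array([.5314,-.1618,.1004]); az=np.radians(157.3); n=np.r_[.5*np.cos(az),.5*np.sin(az),np.cos(np.pi/6)]
h=-np.r_[np.cos(az),np.sin(az),0]; y=h*np.cos(np.pi/6)+np.array([0,0,.5]); z=-n
RF=R.from_matrix(np.c_[np.cross(y,z),y,z]); B=np.array([.002,0,.0937])
def tcp(d): return G+d*n-RF.apply(B)
E
python3 - <<'E'
from fin import *
from workcell import sensors
s=sensors.get_obs(); print(tcp(.13),tcp(.08)); delta(s,tcp(.13),RF); print(h,y,n)
E
```

```text
[ 0.4274 -0.1205  0.2941] [ 0.4505 -0.1301  0.2508]
row [-0.3482 -0.0499 -0.0204] [-0.5208 -0.0778  0.2937] rows>= 8.448957566778091 4.824435618953386
[ 0.9225 -0.3859 -0.    ] [ 0.7989 -0.3342  0.5   ] [-0.4613  0.193   0.866 ]
```

>>> {"name": "apply_moves", "arguments": {
  "plan": [-0.017,-0.002,-0.001,-0.026,-0.004,0.015,-0.045,-0.006,-0.003,-0.068,-0.01,0.038,-0.08,-0.011,-0.005,-0.12,-0.018,0.068,-0.118,-0.017,-0.007,-0.177,-0.026,0.1,-0.157,-0.023,-0.009,-0.235,-0.035,0.133,-0.195,-0.028,-0.011,-0.292,-0.044,0.165,-0.233,-0.033,-0.013,-0.349,-0.052,0.197,-0.27,-0.039,-0.015,-0.404,-0.06,0.228,-0.302,-0.043,-0.017,-0.452,-0.068,0.255,-0.326,-0.047,-0.019,-0.488,-0.073,0.275,-0.341,-0.049,-0.02,-0.51,-0.076,0.288,-0.348,-0.05,-0.02,-0.521,-0.078,0.294]
}}

```text
clock: 12.43
eef_pos: [0.4253, -0.1215, 0.2922]
tool_rot: [0.805, 0.534, 0.143, 0.215]
ft_force: [0.9, -0.6, -1.3]
grip_width: 0.0481
```

>>> {"name": "apply_moves", "arguments": {
  "plan": [0,0,0,0,0,0,0,0,0,0,0,0,0,0,0,0,0,0]
}}

```text
clock: 12.68
eef_pos: [0.428, -0.1194, 0.2937]
tool_rot: [0.804, 0.535, 0.144, 0.215]
ft_force: [0.7, 0.2, -0.1]
grip_width: 0.0481
```

```bash
python3 w.py wL; python3 - <<'E'
from m import *
from fin import *
s=sensors.get_obs(); delta(s,tcp(.13),RF); delta(s,tcp(.08),RF)
cv2.imwrite("pics/side3.png",cv2.resize(S["pixels"][130:290,180:340,::-1],None,fx=3.7,fy=3.7,interpolation=cv2.INTER_CUBIC))
cv2.imwrite("pics/top3.png",cv2.resize(T["pixels"][100:250,250:400,::-1],None,fx=4,fy=4,interpolation=cv2.INTER_CUBIC))
E
```

```text
12.6833 [ 0.428  -0.1194  0.2937] [0.804  0.5355 0.1438 0.215 ] [-0.2097 -0.2901 -0.4866  0.8584 -0.0914  1.7326]
side
[246.4625 165.5573] [237 155  21  21 253]
[287.4    177.5556] [286 172   4  13  45]
[248.5424 238.9958] [239 232  19  15 236]
top
[230.3947 145.3158] [228 142   6   8  38]
[304.4465 182.8679] [292 169  25  30 159]
row [-0.0014 -0.0003 -0.0002] [ 0.0003 -0.0016  0.0008] rows>= 0.03478077789128442 0.01442927725106703
row [-0.0015 -0.0003  0.0498] [ 0.0003 -0.0016  0.0008] rows>= 1.1942782618019112 0.01442927725106703
```

View pics/wL.png

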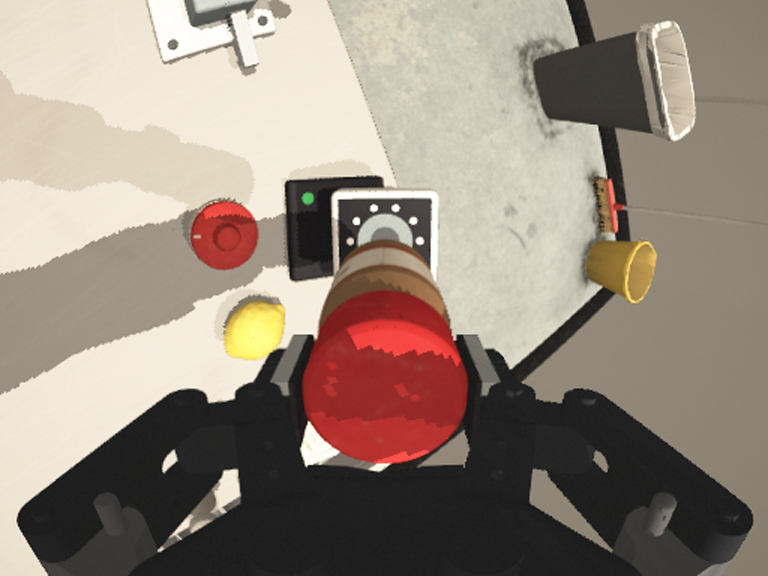

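View pics/side3.png

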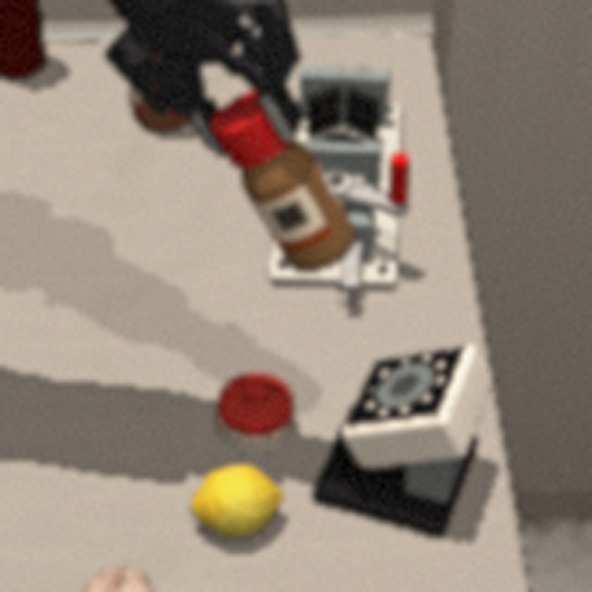

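The jar is square above the glass at roughly 13 cm and the clamp is left open. I'll advance along the axis to 8 cm.

>>> {"name": "apply_moves", "arguments": {
  "plan": [0,0,0.006,0,0,0,-0.001,0,0.014,0,-0.001,0,-0.001,0,0.024,0,-0.001,0,-0.001,0,0.034,0,-0.001,0,-0.001,0,0.043,0,-0.001,0,-0.001,0,0.048,0,-0.001,0,-0.001,0,0.05,0,-0.001,0,-0.001,0,0.05,0,-0.001,0,-0.001,0,0.05,0,-0.001,0,-0.001,0,0.05,0,-0.001,0]
}}

```text
clock: 13.67
eef_pos: [0.4507, -0.1307, 0.2515]
tool_rot: [0.804, 0.535, 0.144, 0.216]
ft_force: [0.3, -0.3, -0.9]
grip_width: 0.0479
```

```bash
python3 w.py wM; python3 - <<'E'
from m import *
from fin import *
s=sensors.get_obs(); delta(s,tcp(.08),RF); print(s["ft_force"],np.abs(s["joint_vel"]).max())
F=G+.08*n
for nm,c in (("S",S),("T",T)):
  print(nm,"base",proj(c,F),"captop",proj(c,F+.125*n),"capbottom",proj(c,F+.092*n),"glass",proj(c,G))
b=S["pixels"][130:290,180:340,::-1].copy(); b=cv2.resize(b,None,fx=3.7,fy=3.7,interpolation=cv2.INTER_CUBIC)
for p in (F,F+.125*n,F+.092*n,G):
  u=(proj(S,p)-[180,130]+.5)*3.7; cv2.circle(b,tuple(int(q) for q in u),3,(0,255,0),-1)
for t in np.linspace(0,2*np.pi,60):
  e1=np.cross(n,[0,0,1]);e1/=np.linalg.norm(e1);e2=np.cross(n,e1)
  u=(proj(S,F+.027*(np.cos(t)*e1+np.sin(t)*e2))-[180,130]+.5)*3.7; cv2.circle(b,tuple(int(q) for q in u),1,(255,0,255),-1)
cv2.imwrite("pics/side4.png",b)
cv2.imwrite("pics/top4.png",cv2.resize(T["pixels"][100:250,250:400,::-1],None,fx=4,fy=4,interpolation=cv2.INTER_CUBIC))
E
```

```text
13.6667 [ 0.4507 -0.1307  0.2515] [0.8041 0.5347 0.1439 0.2163] [-0.2277 -0.2131 -0.5472  0.7173 -0.0845  1.7177]
side
[255.5202 181.3589] [246 171  21  21 248]
[287.4    177.5556] [286 172   4  13  45]
[248.5745 238.9915] [239 232  20  15 235]
top
[230.4359 145.4103] [228 142   6   8  39]
[312.9877 169.1975] [309 162  11  16  81]
[294.7021 192.3404] [292 186   7  15  47]
row [ 0.0005 -0.0007  0.0005] [ 0.0023  0.0002 -0.0009] rows>= 0.02393707968925281 0.019743740934647976
[ 0.6657  0.5376 -0.1481] 0.002179510382979916
S base [275.7489 211.4671] captop [253.6844 174.4159] capbottom [259.7048 184.5255] glass [288.877 233.512]
T base [322.2362 158.5071] captop [318.7885 176.481 ] capbottom [319.7737 171.3446] glass [324.0915 148.8349]
```

View pics/side4.png

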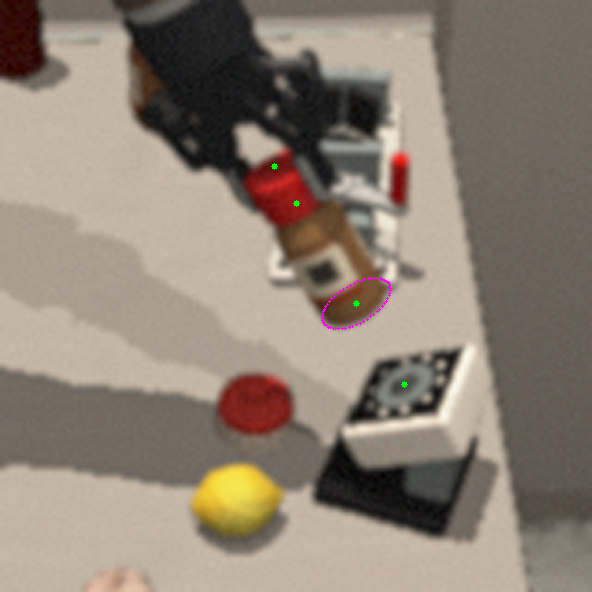

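View pics/wM.png

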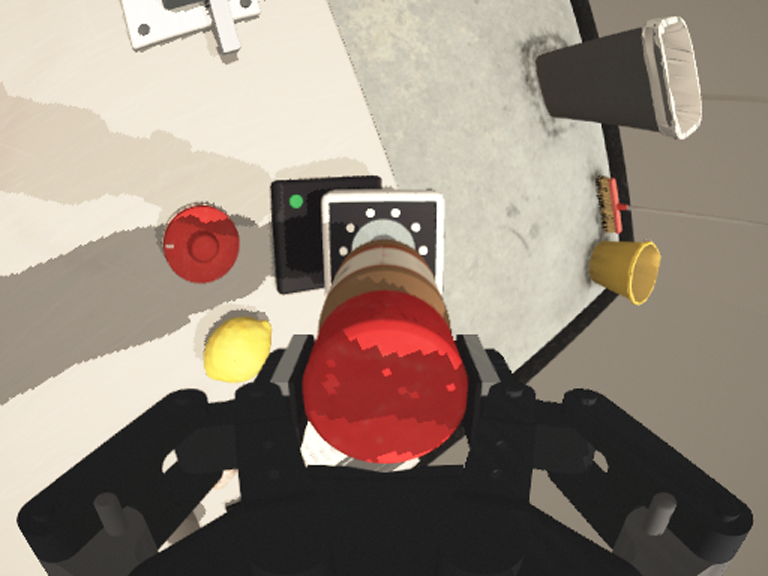

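View pics/top4.png

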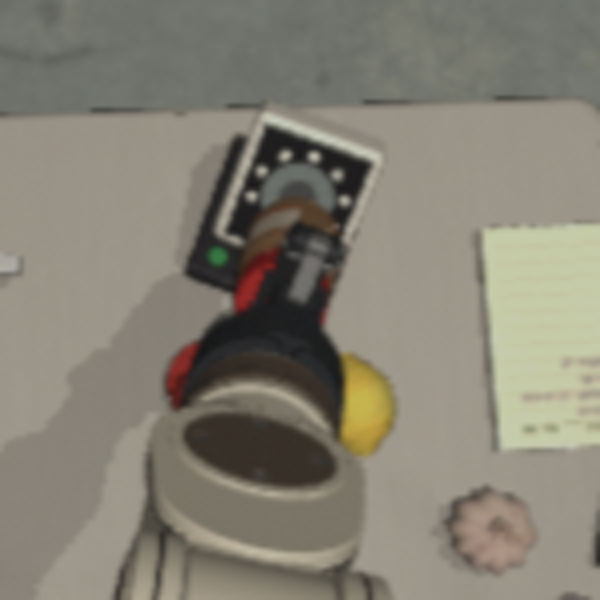

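In the side view the predicted base outline lies almost on the jar's foot, perhaps 1 px off. I'll check that edge in a closer zoom.

```bash
python3 - <<'E'
from m import *
from fin import *
s=sensors.get_obs()
F=s["eef_pos"]+R.from_quat(s["tool_rot"]).apply(B); a=-R.from_quat(s["tool_rot"]).as_matrix()[:,2]
d=F-G; print("clock",s["clock"],"dist",d@n,"lateral",np.linalg.norm(d-(d@n)*n),"angle",np.degrees(np.arccos(a@n)))
f=9;x0,y0=240,165
b=cv2.resize(S["pixels"][165:225,240:300,::-1],None,fx=f,fy=f,interpolation=cv2.INTER_CUBIC); raw=b.copy()
e1=np.cross(a,[0,0,1]);e1/=np.linalg.norm(e1);e2=np.cross(a,e1)
for h_,r in ((0,.027),(.092,.025),(.125,.025)):
  for t in np.linspace(0,2*np.pi,90):
    u=(proj(S,F+h_*a+r*(np.cos(t)*e1+np.sin(t)*e2))-[x0,y0]+.5)*f; cv2.circle(b,tuple(int(q) for q in u),1,(255,0,255),-1)
cv2.imwrite("pics/z5.png",b)
E
```

```text
side
[255.58 181.46] [246 171  21  21 250]
[287.4    177.5556] [286 172   4  13  45]
[248.6197 238.9957] [239 232  20  15 234]
top
[230.4359 145.4103] [228 142   6   8  39]
[313.0976 168.9268] [309 162  11  16  82]
[294.7174 192.413 ] [292 186   7  15  46]
clock 13.9167 dist 0.08038726111531572 lateral 0.0008992751199781565 angle 0.11395590942795188
```

View pics/z5.png

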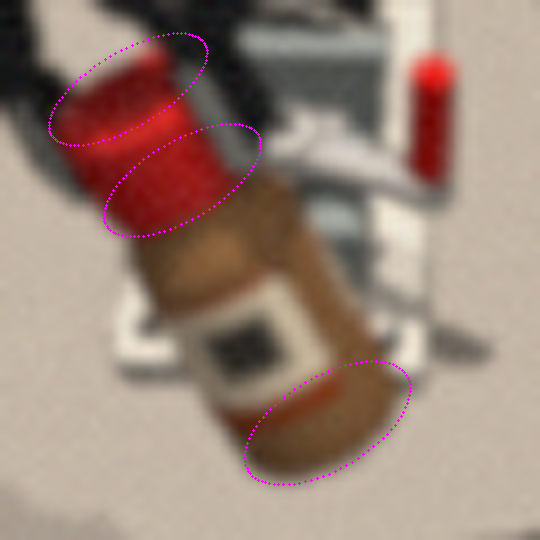

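The reading suggests about a 1 px offset of the jar's foot, near the stated 2 mm calibration. I'll measure it with scan lines across the jar.

```bash
cat > scan.py <<'E'
from m import *
from fin import *
s=sensors.get_obs()
RR=R.from_quat(s["tool_rot"]);F=s["eef_pos"]+RR.apply(B); a=-RR.as_matrix()[:,2]
def scan(c,hs):
  hsv=cv2.cvtColor(cv2.GaussianBlur(c["pixels"],(0,0),.7),cv2.COLOR_RGB2HSV)[...,1].astype(np.float32)
  for h_ in hs:
    p0=proj(c,F+h_*a); p1=proj(c,F+(h_+.01)*a); ax=(p1-p0)/np.linalg.norm(p1-p0); pe=np.array([-ax[1],ax[0]])
    t=np.arange(-20,20,.25); q=(p0+t[:,None]*pe).astype(np.float32)
    v=cv2.remap(hsv,q[None,:,0],q[None,:,1],cv2.INTER_LINEAR)[0]
    k=np.where(v>80)[0]; mid=len(t)//2; i=j=mid
    while i>0 and v[i]>75:i-=1
    while j<len(t)-1 and v[j]>75:j+=1
    print(f"h {h_*1000:.0f} left {t[i]:.2f} right {t[j]:.2f} mid {(t[i]+t[j])/2:.2f} width {t[j]-t[i]:.2f} pe",pe, "pred halfwidth px",.027*c["fx"]/np.linalg.norm(F-c["pose"][:3,3]))
scan(S,(.01,.013,.016,.065,.07,.075))
for nm,e in (("toolx",RR.as_matrix()[:,0]),("tooly",RR.as_matrix()[:,1])):
  print(nm,"1cm px side",proj(S,F+.01*e)-proj(S,F))
# front rim of base: along axis
E
python3 scan.py
```

```text
side
[255.528 181.34 ] [246 170  21  22 250]
[287.4    177.6222] [286 172   4  13  45]
[248.6111 239.0085] [239 232  20  15 234]
top
[230.4359 145.4103] [228 142   6   8  39]
[312.9512 169.1585] [309 162  10  16  82]
[294.7021 192.3404] [292 186   7  15  47]
h 10 left -10.00 right 9.25 mid -0.38 width 19.25 pe [ 0.8585 -0.5129] pred halfwidth px 10.230349971405765
h 13 left -10.00 right 9.50 mid -0.25 width 19.50 pe [ 0.8585 -0.5129] pred halfwidth px 10.230349971405765
h 16 left -10.25 right 9.50 mid -0.38 width 19.75 pe [ 0.8585 -0.5129] pred halfwidth px 10.230349971405765
h 65 left -9.75 right 9.50 mid -0.12 width 19.25 pe [ 0.8585 -0.5129] pred halfwidth px 10.230349971405765
h 70 left -9.50 right 10.25 mid 0.38 width 19.75 pe [ 0.8585 -0.5129] pred halfwidth px 10.230349971405765
h 75 left -9.50 right 10.00 mid 0.25 width 19.50 pe [ 0.8585 -0.5129] pred halfwidth px 10.230349971405765
toolx 1cm px side [ 1.2116 -2.4602]
tooly 1cm px side [ 3.1954 -0.553 ]
```

The offset is within about 1 mm (0.4 px) sideways. I'll let it settle, confirm it is still, and hand in.

>>> {"name": "apply_moves", "arguments": {
  "plan": [0,0,0,0,0,0,0,0,0,0,0,0,0,0,0,0,0,0,0,0,0,0,0,0,0,0,0,0,0,0,0,0,0,0,0,0]
}}

```text
clock: 14.52
eef_pos: [0.4504, -0.1307, 0.251]
tool_rot: [0.804, 0.535, 0.144, 0.216]
ft_force: [0.7, 0.0, -0.6]
grip_width: 0.0486
```

```bash
python3 scan.py | head -12; python3 - <<'E'
from fin import *
from workcell import sensors, bot
s=sensors.get_obs();RR=R.from_quat(s["tool_rot"]);F=s["eef_pos"]+RR.apply(B);d=F-G
print(s["clock"],"dist",d@n,"lat",np.linalg.norm(d-(d@n)*n),"ang",np.degrees(np.arccos(-RR.as_matrix()[:,2]@n)),np.abs(s["joint_vel"]).max(),s["grip_width"])
print(bot.job_done())
E
```

```text
side
[255.512 181.464] [246 170  21  22 250]
[287.4    177.5556] [286 172   4  13  45]
[248.5787 239.0085] [239 232  20  15 235]
top
[230.4359 145.4103] [228 142   6   8  39]
[313.0247 169.2222] [309 162  10  16  81]
[294.7021 192.3404] [292 186   7  15  47]
h 10 left -10.00 right 9.25 mid -0.38 width 19.25 pe [ 0.8588 -0.5124] pred halfwidth px 10.228242018681039
h 13 left -10.00 right 9.50 mid -0.25 width 19.50 pe [ 0.8588 -0.5124] pred halfwidth px 10.228242018681039
h 16 left -10.00 right 9.50 mid -0.25 width 19.50 pe [ 0.8588 -0.5124] pred halfwidth px 10.228242018681039
h 65 left -9.75 right 9.75 mid 0.00 width 19.50 pe [ 0.8588 -0.5124] pred halfwidth px 10.228242018681039
14.6167 dist 0.08005143938335822 lat 0.0006815564667681187 ang 0.07165446595883662 0.0024746042617219636 0.04838020368030147
the job is handed in; nothing more can be done
None
```

I wound the crank counterclockwise to its stop, then lifted the jar out by its cap. I handed the job in at 14.6 s with the jar held still in front of the reader's glass.

- **Crank:** the pull rose to about 13 N with no further motion. The crank arm measured 335° against about 335.5° predicted for fully open, and the jaw stood clear of the jar. The knob had not moved in later images.
- **Final hold:** from the arm's own pose readings, the jar's base is 80 mm off the glass, 0.7 mm off its axis and 0.1° from square. The joints were still, with the cap held at 48 mm opening.
- **Other things:** nothing touched the reader. The timer's image position is unchanged. I saw nothing else move in the pictures, but did not measure the black jar, lemon or garlic.

**Checks that disagreed:**
- **Side camera:** it put the jar's foot about 1 mm to one side. It also hinted at up to about 2° of tilt in the grip, which is near that camera's limit.
- **Cap height:** the wrist camera read the cap's top 4 mm or more lower than the text gives. I used the text's seat height and the arm's reading at the grasp instead, so the 80 mm could be a few millimetres off.

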